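# Tip the standing carton flat onto the code-reading place and trigger the reader

### The job

With a gentle push high up, tip over the standing carton with the label so that it falls flat, label up, inside the yellow tape frame in front of the code reader (lying on the tape is fine, sticking out past it is not). Then press the green button on the yellow box fully down to read the label, and let it go. Only push with the fingers, never grip or lift the carton, and leave everything else on the bench where it stands.

Things in the scene. Friction and masses are not known exactly. Their poses are not given: they have to be found in the camera images.
- carton: The carton to tip: brown, taped, 70 (x) x 110 (y) x 180 mm (z), 0.25 to 0.5 kg, weight in the middle, standing on end across the frame's near end line. White label with black bars on the upper half of its -x face, folded over the top edge. Origin: centre of the underside, on the mat. Its +x points over the frame, the way it must fall. Friction 0.5 to 0.7: pushed below about 75 mm it may slide.
- tip_edge (a point): Middle of the carton's lower edge on its +x face: the edge it tips over, which stays down on the mat. Tipped square over it without sliding, the carton lands inside the frame; leaning past about 21 degrees it falls by itself.
- foot_left (a point): Corner of the carton's labelled (-x) face: foot end, +y side.
- foot_right (a point): Corner of the carton's labelled (-x) face: foot end, -y side.
- top_left (a point): Corner of the carton's labelled (-x) face: top end, +y side.
- top_right (a point): Corner of the carton's labelled (-x) face: top end, -y side.
- frame (a point): Centre of the yellow tape frame, on top of the fixed black rubber mat (3 mm thick). The frame is 254 (x) x 194 mm (y) over its outer edges, the tape 12 mm wide. Its +x points to the code reader, fixed 160 to 250 mm from here along +x, 100 mm wide, 240 mm high; the carton stands at its -x end.
- trigger (a joint): Green push button: travel in m, 0 released, 0.006 fully down; a spring, 1.5 N to start and 5 N fully down.
- trigger_top (a point): Centre of the top of the green button (36 mm diameter, pressed straight down), about 73 mm above the bench when released, on a fixed yellow box 70 x 70 mm, 55 mm high.
- spare_carton: Bystander: the same carton without a label, standing on end on the bench at the +y side of the mat. Origin: centre of the underside. Same axes and sizes (70 x 110 x 180 mm).
- tape_roll: Bystander: roll of brown packing tape lying flat, 100 mm diameter, 48 mm high, at the +y side of the mat. Origin: centre of the underside.
- small_carton: Bystander: small carton 120 x 90 x 60 mm high, left on the bench. Origin: centre of the underside.
- label_roll: Bystander: white roll of blank labels, 90 mm diameter, 60 mm high, left on the bench. Origin: centre of the underside.
- marker: Bystander: white marker with red cap, 135 mm long (its x), 17 mm thick, left on the bench. Origin: its middle, on the underside.
- dispenser: Bystander: black desk tape dispenser, 170 (x) x 60 (y) x 98 mm high, back right. Origin: centre of the underside.
- cutter: Bystander: orange and black carton cutter, 155 mm long (its x), 16 mm thick, near right. Origin: its middle, on the underside.

How it is judged:
By the outcome, as a careful person would: the job done as asked, in the order asked, and still so for the second after the job is handed in, with the robot touching nothing.
It also fails if it takes over 40 s, if anything falls off the work surface, if the arm or the gripper's body presses on something with over 40 N, if the wrist force passes 120 N, or if a joint passes its speed limit or range.

### The arm

A 6-joint arm with a two-finger parallel gripper is mounted at the origin on the work surface. World frame = base frame: x ahead of the robot, y to its left, z up, the work surface at z = 0. Lengths are in mm, angles in rad, forces in N, time in s.
With the tool pointing down it reaches from about 400 to 825 mm from the base axis. Payload 7 kg.
Tool frame: the origin (TCP) lies between the finger pads; the fingertips stand ahead of it and the grasp point (between the pads) is the TCP (ctrl.nose_length is the z of the fingertips in the tool frame, in mm); z points along the fingers, y is the direction in which the jaws open and shut (so a half turn about z gives the same grasp; the last joint's range is limited). The gripper opens to 85 mm and grips with 20 to 120 N. Pads are 22 mm wide; open, the fingers measure 114 mm over their backs; the gripper's body (76 mm by 85 mm) begins 54 mm behind the grasp point. The pads swing forward as they close: fully open they stand 13 mm farther back than shut.
Start: joints at [-0.938, 0.359, 0.012, 0, -1.224, -0.288], TCP at [228.128, -635.258, 250.302] pointing down, gripper open.
Joint ranges: [-3.07, 3.07], [-1.43, 2.12], [-1.02, 1.25], [-3.03, 1.67], [-3.05, -0], [-3.03, 3.03]. Speed limits (rad/s): [2.39, 2.39, 3.01, 3.14, 3.14, 3.14].

### API

Orientations are given as a unit quaternion [x, y, z, w].
In Python, from cell import readout, vision, finish_job, ctrl gives the robot as it stands.
- The arm moves only by the tool play_rows, never from a script. Its argument "deltas" is a list that holds one entry, the list of rows, each a list of 5 numbers: the closure, from -1 (fully open) to 1 (shut), so that 0 is half open, then the shift along the tool's x, y, z in m, then the turn about the tool's z in rad. A call has 1 to 20 rows; each row is the pose to reach, as a shift and turn from the pose commanded when the call began, along the tool's axes at that moment; what a row does not reach only later rows make up. A row lasts 1/12 s, in which the tool goes at most 41.7 mm and 7.16 degrees, less where a joint would pass 70% of its speed; a pose out of reach is approached as far as the arm can. A call with a gripper value outside its range is refused whole. The fingers move at their own pace and stop on an object; "force" is the grip in N (left out, the last holds). Time passes only in rows, so rows that repeat a pose let the fingers close. It gives the time, the measured TCP pose, the force and the opening at its end, in the units of the state.
- readout.sense(): the state, without advancing time (a new reading comes with each control period).
- vision.read_camera(name): name is "scene" or "top" or "wrist"; returns the picture (400x640x3 uint8, red, green, blue); there is no depth.
- vision.camera_params(name): a dict with "fov_y" (degrees; the focal length in pixels is half the picture's height over the tangent of half this angle, whatever the lens; pixels are square), "cx", "cy" (the principal point, pixels), "xyz" and "rotation" of the camera in the world. Camera axes: x right, y down, z forward; pixel columns grow to the right and rows downward; lengths in mm; the calibration is good to about 2 mm. A picture is of the moment at which its call begins: read the wrist's pose just before it. camera_params takes no time and is no camera call; for the wrist camera it gives the pose at the moment of the call.
- finish_job(): hands the job in, once; it reports no verdict.
The state is a dict: "clock": time; "q": joint angles; "qd": joint speeds; "joint_torque": joint torques, N m; "ee_pos": TCP position; "tcp_rot": TCP orientation; "ft_force": force on the tool from outside, world axes, zero at the start; "torque": the same for the moment, N m; "width": finger opening in mm.
Only numpy, scipy, OpenCV 4.12 (cv2) and the standard library are available. Lean on these libraries where they do the work, as an engineer would, in place of code of your own. Each camera call takes 0.05 s, during which the arm holds its last target.

## Working session

There is one attempt and no reset: what is moved stays moved. The work goes in short steps, Python scripts to look and compute and a tool call to move; the robot and the scene stay as the last step left them, time stands still between calls to the robot, and variables do not carry over. Pictures are saved under pics/ and viewed, and the job is handed in when it is done.

Besides the shell and the picture viewer there is one more tool, called after "Call:" by a JSON object that holds its "name" and its "arguments". play_rows: Moves the arm, as the interface text tells. Its arguments: {"type":"object","properties":{"deltas":{"type":"array"},"force":{"type":"number"}},"required":["deltas"]}

```bash
ls; mkdir -p pics; python3 - <<'E'
from cell import readout, vision, ctrl
import cv2
for n in ["scene","top"]:
    p=vision.camera_params(n); print(n,p)
    cv2.imwrite(f"pics/{n}0.png",vision.read_camera(n)[:,:,::-1])
s=readout.sense(); print(s, ctrl.nose_length)
E
```

```text
pics
scene {'fov_y': 42.850357165328404, 'cx': 319.2972097247234, 'cy': 203.807910222822, 'xyz': array([1585.70793988, -557.97611095, 1046.03154521]), 'rotation': array([ 0.77426898,  0.44234746, -0.21550805, -0.39798563])}
top {'fov_y': 50.3699880812188, 'cx': 316.50740682647915, 'cy': 201.924959198018, 'xyz': array([ 437.82407895,  113.08403403, 1468.42413621]), 'rotation': array([-0.70361349,  0.70995799, -0.0174372 ,  0.02415889])}
{'clock': 0.1, 'q': array([-9.37864878e-01,  3.59300926e-01,  1.11314727e-02, -3.03015912e-04,
       -1.22410461e+00, -2.88114814e-01]), 'qd': array([-0.00047685, -0.00151551,  0.00085782,  0.00180554, -0.00018918,
        0.00030582]), 'joint_torque': array([-1.29305001e-03, -5.84764802e+01,  2.94105703e+01,  6.95453614e+00,
       -3.22350359e-03,  4.72842501e-06]), 'ee_pos': array([ 228.00788941, -634.88447328,  249.45934813]), 'tcp_rot': array([-1.71504587e-01,  9.85183034e-01,  7.25201883e-04, -2.00750618e-04]), 'ft_force': array([ 0.00296863, -0.03077614, -0.13734613]), 'torque': array([-0.02653112, -0.0005141 , -0.00189847]), 'width': 85.6133562529807} 19.0
```

View pics/scene0.png

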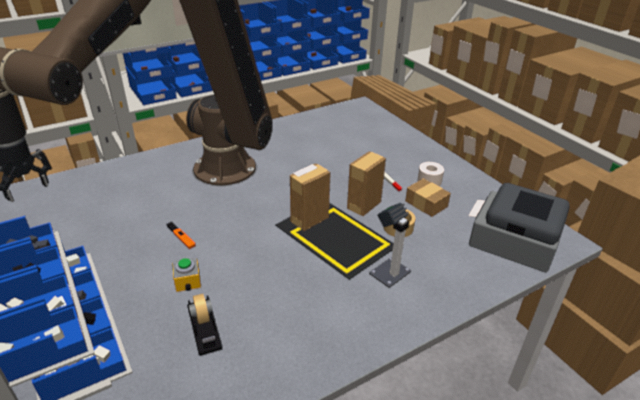

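View pics/top0.png

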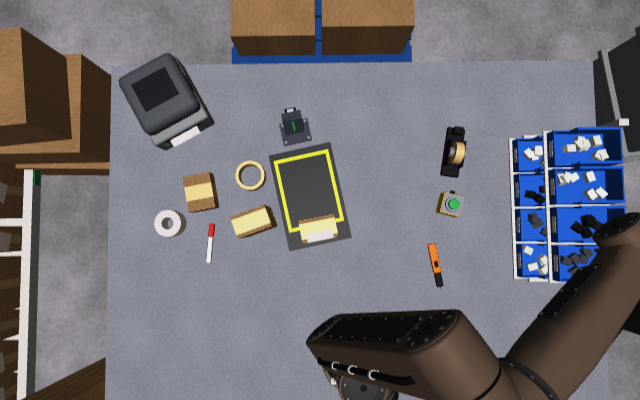

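```bash
python3 - <<'E'
import cv2
a=cv2.imread("pics/top0.png"); 
cv2.imwrite("pics/topc.png",cv2.resize(a[100:300,150:400],None,fx=3.2,fy=3,interpolation=cv2.INTER_CUBIC)[:600,:800])
E
python3 - <<'E'
import cv2
a=cv2.imread("pics/top0.png"); 
cv2.imwrite("pics/topc.png",cv2.resize(a[135:255,260:370],None,fx=5,fy=5,interpolation=cv2.INTER_CUBIC))
cv2.imwrite("pics/topb.png",cv2.resize(a[180:230,425:485],None,fx=8,fy=8,interpolation=cv2.INTER_CUBIC))
E
```

```text
(no output)
```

View pics/topc.png

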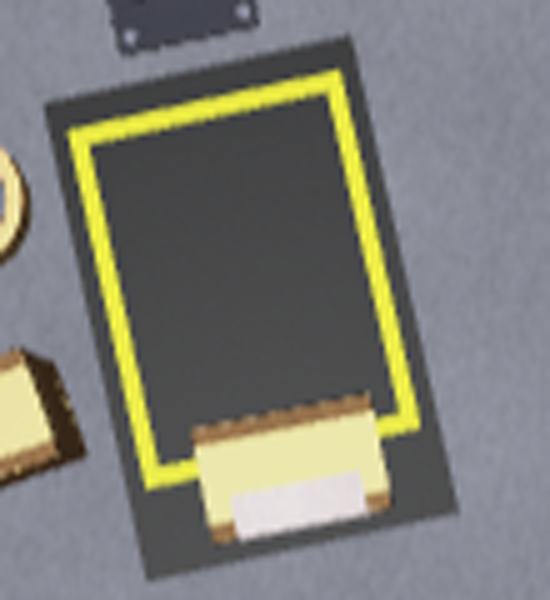

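View pics/topb.png

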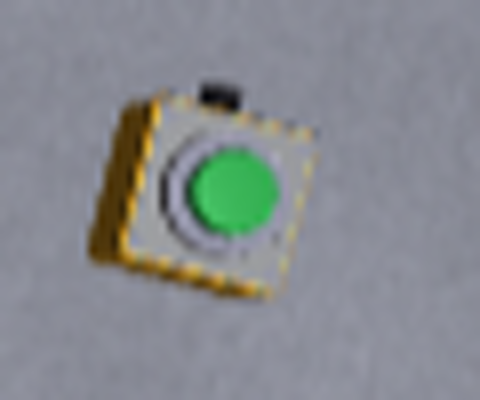

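```bash
cat > h.py <<'E'
import numpy as np
from cell import vision
from scipy.spatial.transform import Rotation as R
def ray(p,uv):
    f=200/np.tan(np.radians(p['fov_y']/2))
    d=np.array([(uv[0]-p['cx'])/f,(uv[1]-p['cy'])/f,1])
    return R.from_quat(p['rotation']).apply(d)
def onz(p,uv,z):
    d=ray(p,uv); c=np.array(p['xyz']); return c+d*(z-c[2])/d[2]
def proj(p,X):
    f=200/np.tan(np.radians(p['fov_y']/2))
    c=R.from_quat(p['rotation']).inv().apply(np.array(X)-p['xyz'])
    return np.array([f*c[0]/c[2]+p['cx'],f*c[1]/c[2]+p['cy']])
E
python3 - <<'E'
from h import *
p=vision.camera_params("top")
c=lambda u,v,ox=260,oy=135,k=5:((u+.5)/k-.5+ox,(v+.5)/k-.5+oy)
F=[onz(p,c(*q),3)[:2] for q in [(68,130),(341,70),(420,428),(147,490)]]
print("frame",np.round(F,1),np.linalg.norm(F[0]-F[1]),np.linalg.norm(F[1]-F[2]),np.linalg.norm(F[2]-F[3]),np.linalg.norm(F[3]-F[0]))
fc=np.mean(F,0);ax=(F[0]+F[1]-F[2]-F[3]);print(fc,np.degrees(np.arctan2(ax[1],ax[0])))
T=[onz(p,c(*q),183)[:2] for q in [(194,428),(370,395),(390,508),(212,541)]]
print("cart",np.round(T,1),[np.linalg.norm(T[i]-T[(i+1)%4]) for i in range(4)])
T2=[onz(p,c(*q),183)[:2] for q in [(196,446),(374,410),(390,508),(212,541)]]
print([np.linalg.norm(T2[i]-T2[(i+1)%4]) for i in range(4)])
for t in (T,T2):
    a=(t[0]+t[1]-t[2]-t[3]);b=t[0]+t[3]-t[1]-t[2];print(np.mean(t,0),np.degrees(np.arctan2(a[1],a[0])),np.degrees(np.arctan2(-b[0],b[1])))
print("btn",onz(p,c(235,191,425,180,8),73))
B=[onz(p,c(*q,425,180,8),55)[:2] for q in [(160,95),(315,132),(275,297),(122,258)]];print(np.round(B,1))
S=[onz(p,q,183)[:2] for q in [(231,219),(267,206),(273,223),(237,237)]];print("spare",S)
E
```

```text
frame [[669.4 275.9]
 [709.5  85.8]
 [460.4  34. ]
 [419.4 222.2]] 194.29625710801767 254.50885283898754 192.60081920504894 255.74841470300845
[564.68533245 154.45075226] 11.935161213056734
cart [[458.8 180.2]
 [477.8  73.6]
 [409.6  62.3]
 [390.7 169.7]] [np.float64(108.20806495951325), np.float64(69.11064737859174), np.float64(109.04627863441539), np.float64(68.8976196198446)]
[np.float64(109.68890081660093), np.float64(59.77661872226985), np.float64(109.04627863441539), np.float64(57.97937219219164)]
[434.21506358 121.47451795] 9.05376135650029 10.044770427103176
[429.22600012 120.6104147 ] 8.920922429489027 10.452811881203298
btn [ 510.94541355 -324.14782315   73.        ]
[[ 552.1 -299.8]
 [ 536.1 -363.6]
 [ 467.8 -345.1]
 [ 484.5 -282.3]]
spare [array([464.22765957, 384.21822293]), array([502.61863668, 275.06713571]), array([451.01861748, 257.00967226]), array([409.76318985, 365.90019302])]
```

```bash
python3 - <<'E'
import cv2
a=cv2.imread("pics/scene0.png"); 
cv2.imwrite("pics/sc.png",cv2.resize(a[140:290,270:430],None,fx=4,fy=4,interpolation=cv2.INTER_CUBIC))
E
```

```text
(no output)
```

View pics/sc.png

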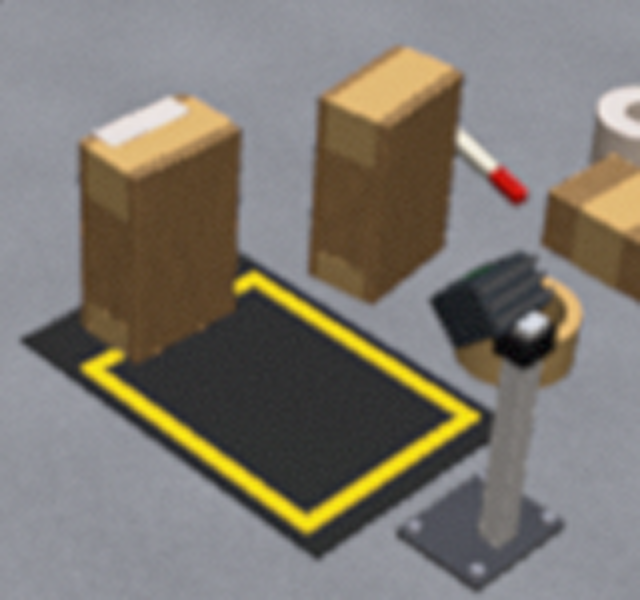

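```bash
cat >> h.py <<'E'
from cell import readout
def tool(*pts):
    s=readout.sense(); r=R.from_quat(s['tcp_rot'])
    x=r.apply([1,0,0]); print("pos",np.round(s['ee_pos'],1),"q",np.round(s['q'],3),"F",np.round(s['ft_force'],2),"t",s['clock'],"w",s['width'],"yaw(tool x)",np.degrees(np.arctan2(x[1],x[0])))
    for q in pts: print(q,np.round(r.inv().apply(np.array(q)-s['ee_pos'])/1000,4))
E
python3 -c "
from h import *
tool((480,-150,255),(380,112,255))"
```

```text
pos [ 228.  -634.9  249.5] q [-0.938  0.359  0.011 -0.    -1.224 -0.288] F [ 0.   -0.03 -0.14] t 0.1 w 85.6133562529807 yaw(tool x) -160.2493671211944
(480, -150, 255) [-0.401   0.3712 -0.005 ]
(380, 112, 255) [-0.3954  0.6516 -0.0046]
```

Call:
{"name": "play_rows", "arguments": {"deltas": [[[0, -0.02, 0.018, -0.002, 0.02], [0, -0.05, 0.046, -0.005, 0.05], [0, -0.075, 0.07, -0.005, 0.08], [0, -0.1, 0.093, -0.005, 0.11], [0, -0.126, 0.117, -0.005, 0.14], [0, -0.152, 0.141, -0.005, 0.176], [0, -0.178, 0.165, -0.005, 0.176], [0, -0.204, 0.189, -0.005, 0.176], [0, -0.23, 0.213, -0.005, 0.176], [0, -0.256, 0.237, -0.005, 0.176], [0, -0.282, 0.261, -0.005, 0.176], [0, -0.308, 0.285, -0.005, 0.176], [0, -0.334, 0.309, -0.005, 0.176], [0, -0.36, 0.333, -0.005, 0.176], [0, -0.385, 0.356, -0.005, 0.176], [0, -0.401, 0.371, -0.005, 0.176], [0, -0.401, 0.371, -0.005, 0.176]]]}}

```text
clock: 1.52
ee_pos: [481.7, -147.6, 255.1]
tcp_rot: [-0.086, 0.996, 0.0, 0.0]
ft_force: [-0.7, 0.6, 0.2]
width: 42.4
```

```bash
python3 -c "
from h import *
tool((380,112,255),(380,112,165))"
```

```text
pos [ 481.7 -147.6  255.1] q [ 0.093  0.071 -0.35  -0.    -1.15  -1.492] F [-0.69  0.63  0.19] t 1.5167 w 42.39384247679788 yaw(tool x) -170.14747556395423
(380, 112, 255) [5.570e-02 2.731e-01 1.000e-04]
(380, 112, 165) [0.0558 0.2731 0.0901]
```

Call:
{"name": "play_rows", "arguments": {"deltas": [[[0, 0.005, 0.024, 0, 0], [0, 0.012, 0.06, 0, 0], [0, 0.02, 0.098, 0, 0], [0, 0.028, 0.136, 0, 0], [0, 0.036, 0.174, 0, 0], [0, 0.044, 0.212, 0, 0], [0, 0.05, 0.245, 0, 0], [0, 0.055, 0.268, 0, 0], [0, 0.056, 0.273, 0, 0], [0, 0.056, 0.273, 0, 0]]]}}

```text
clock: 2.35
ee_pos: [378.5, 110.1, 255.3]
tcp_rot: [-0.086, 0.996, 0.0, 0.0]
ft_force: [0.4, -0.3, 0.4]
width: 42.6
```

```bash
python3 -c "
from h import *
import cv2
tool((380,112,255),(380,112,165))
p=vision.camera_params('wrist');print(p)
for n in ['wrist','scene']: cv2.imwrite('pics/%s1.png'%n,vision.read_camera(n)[:,:,::-1])
"
```

```text
pos [378.5 110.1 255.3] q [ 0.791 -0.134 -0.546 -0.    -1.159 -2.19 ] F [ 0.43 -0.34  0.41] t 2.35 w 42.622236856553265 yaw(tool x) -170.15740775258487
(380, 112, 255) [-0.0018  0.0016  0.0003]
(380, 112, 165) [-0.0018  0.0016  0.0903]
{'fov_y': 69.83610833182118, 'cx': 319.81786412038343, 'cy': 198.48984017339777, 'xyz': array([306.79181553,  97.9167304 , 379.20497066]), 'rotation': array([0.63688429, 0.7574525 , 0.1097626 , 0.09271621])}
```

View pics/wrist1.png

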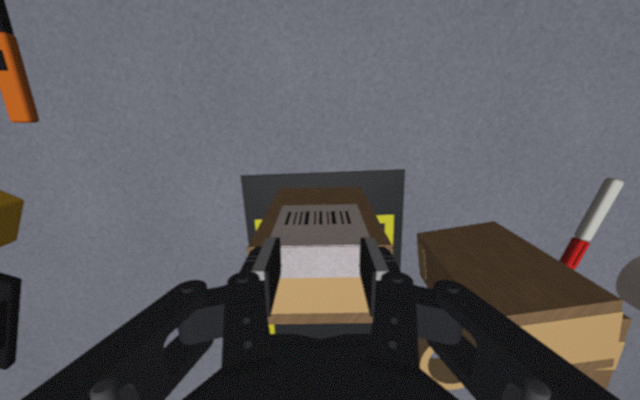

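View pics/scene1.png

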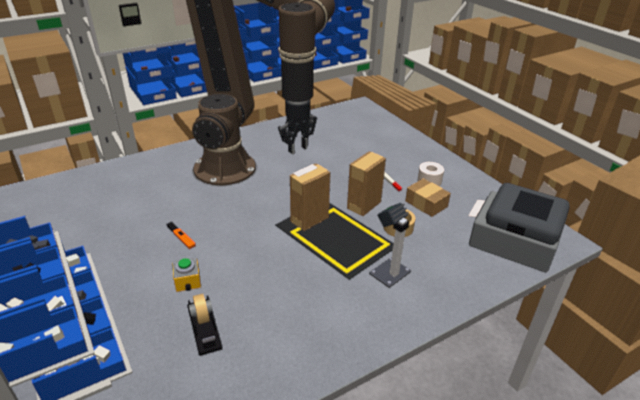

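```bash
python3 - <<'E'
from h import *
import cv2
a=cv2.imread("pics/wrist1.png"); 
cv2.imwrite("pics/w1c.png",cv2.resize(a[170:345,220:420],None,fx=4,fy=4,interpolation=cv2.INTER_CUBIC)[:600])
cv2.imwrite("pics/w1c.png",cv2.resize(a[170:320,220:420],None,fx=4,fy=4,interpolation=cv2.INTER_CUBIC))
p=vision.camera_params('wrist')
y=np.radians(9.7);X=np.array([np.cos(y),np.sin(y),0]);Y=np.array([-X[1],X[0],0]);c=np.array([434.2,121.5,3])
for n,l in dict(fl=(-35,55,0),fr=(-35,-55,0),tl=(-35,55,180),tr=(-35,-55,180)).items():
    print(n,np.round(proj(p,c+X*l[0]+Y*l[1]+np.array([0,0,l[2]])),1), np.round((proj(p,c+X*l[0]+Y*l[1]+np.array([0,0,l[2]]))-[220,170])*4+1.5))
E
```

```text
fl [362.9 186.4] [573.  67.]
fr [281.6 186.3] [248.  67.]
tl [397.3 244.8] [711. 301.]
tr [250.6 244.6] [124. 300.]
```

View pics/w1c.png

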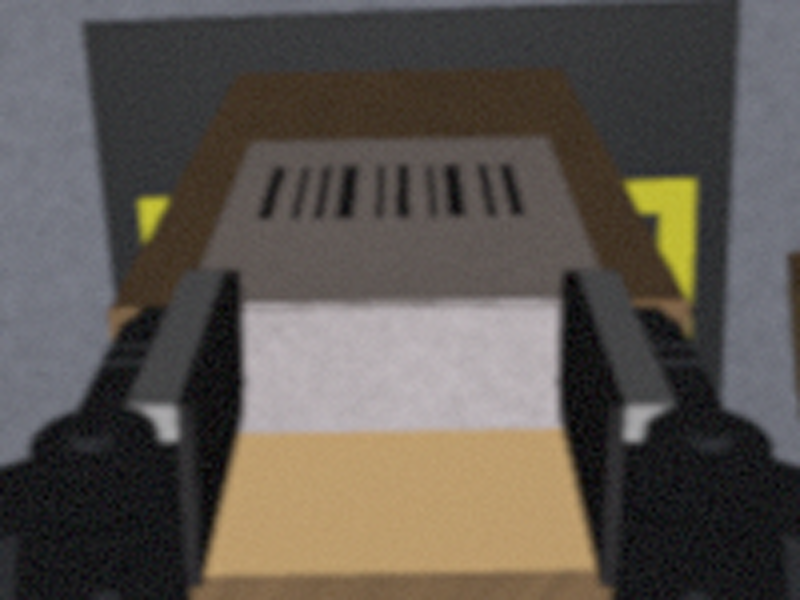

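Call:
{"name": "play_rows", "arguments": {"deltas": [[[0, 0, 0, 0.015, 0], [0, 0, 0, 0.035, 0], [0, 0, 0, 0.055, 0], [0, 0, 0, 0.072, 0], [0, 0, 0, 0.084, 0], [0, 0, 0, 0.09, 0], [0, 0, 0, 0.09, 0], [0, -0.002, 0, 0.09, 0], [0, -0.005, 0, 0.09, 0], [0, -0.008, 0, 0.09, 0], [0, -0.011, 0, 0.09, 0], [0, -0.014, 0, 0.09, 0], [0, -0.017, 0, 0.09, 0], [0, -0.02, 0, 0.09, 0], [0, -0.02, 0, 0.09, 0]]]}}

```text
clock: 3.7
ee_pos: [399.3, 112.7, 165.3]
tcp_rot: [-0.084, 0.996, -0.0, 0.0]
ft_force: [-0.9, 0.4, -1.1]
width: 42.6
```

```bash
python3 -c "
from h import *
import cv2
tool()
for n in ['scene']: cv2.imwrite('pics/%s2.png'%n,cv2.resize(vision.read_camera(n)[90:290,240:440,::-1],None,fx=3,fy=3))
cv2.imwrite('pics/w2.png',vision.read_camera('wrist')[:,:,::-1])
"
```

```text
pos [399.3 112.7 165.3] q [ 7.560e-01 -2.000e-03 -6.520e-01  0.000e+00 -9.200e-01 -2.158e+00] F [-0.94  0.39 -1.06] t 3.7 w 42.589921239253115 yaw(tool x) -170.32475056886153
```

View pics/scene2.png

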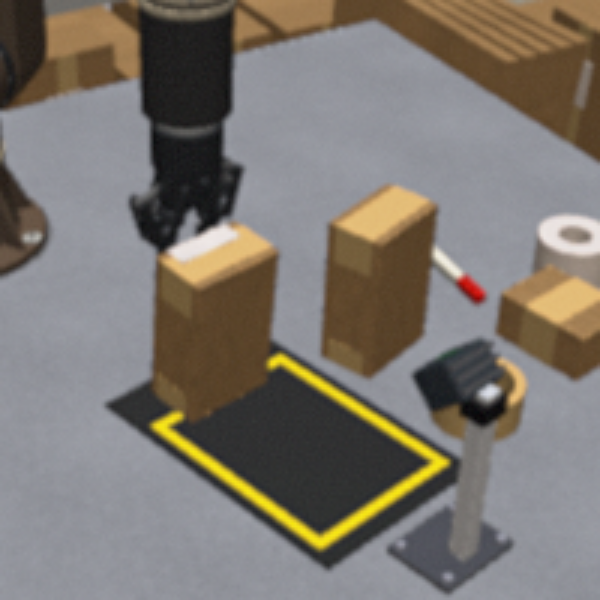

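View pics/w2.png

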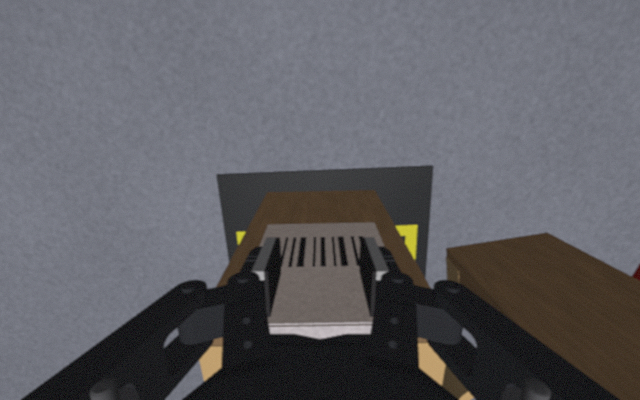

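Call:
{"name": "play_rows", "arguments": {"deltas": [[[0, -0.002, 0, 0, 0], [0, -0.005, 0, 0, 0], [0, -0.009, 0, 0, 0], [0, -0.013, 0, 0, 0], [0, -0.017, 0, 0, 0], [0, -0.021, 0, 0, 0], [0, -0.025, 0, 0, 0], [0, -0.028, 0, 0, 0], [0, -0.03, 0, 0, 0], [0, -0.03, 0, 0, 0]]]}}

```text
clock: 4.63
ee_pos: [428.8, 117.7, 165.2]
tcp_rot: [-0.084, 0.996, -0.0, 0.0]
ft_force: [0.3, -0.7, 0.3]
width: 42.6
```

```bash
python3 -c "
from h import *
import cv2
tool()
for n in ['scene']: cv2.imwrite('pics/%s3.png'%n,cv2.resize(vision.read_camera(n)[90:290,240:440,::-1],None,fx=3,fy=3))
"
```

```text
pos [428.8 117.7 165.2] q [ 0.714  0.053 -0.596  0.    -0.922 -2.116] F [ 0.29 -0.72  0.33] t 4.6333 w 42.63804414731552 yaw(tool x) -170.3428379416693
```

View pics/scene3.png

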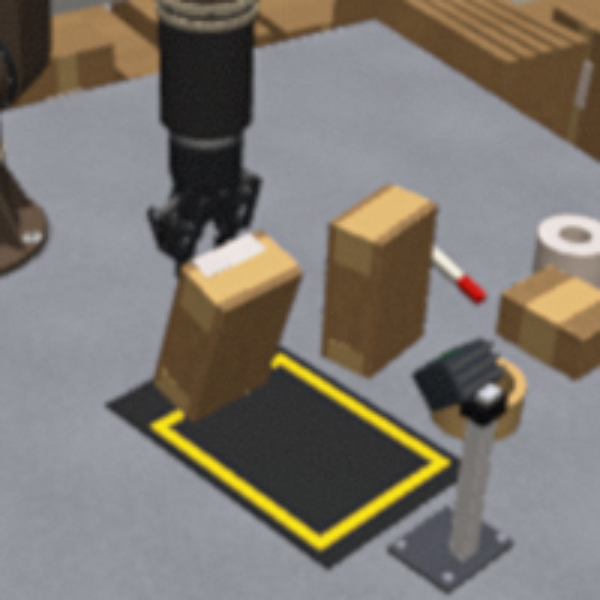

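Tipping cleanly about the edge at (195,415), leaning about 14°, no slide. Continue slowly past the balance point.

Call:
{"name": "play_rows", "arguments": {"deltas": [[[0, -0.002, 0, 0, 0], [0, -0.005, 0, 0, 0], [0, -0.008, 0, 0, 0], [0, -0.011, 0, 0, 0], [0, -0.014, 0, 0, 0], [0, -0.017, 0, 0, 0], [0, -0.02, 0, 0, 0], [0, -0.023, 0, 0, 0], [0, -0.026, 0, 0, 0], [0, -0.029, 0, 0, 0], [0, -0.032, 0, 0, 0], [0, -0.035, 0, 0, 0], [0, -0.035, 0, 0, 0], [0, -0.035, 0, 0, 0], [0, -0.035, 0, 0, 0]]]}}

```text
clock: 5.93
ee_pos: [462.7, 123.4, 165.2]
tcp_rot: [-0.084, 0.996, -0.0, -0.0]
ft_force: [0.1, 0.4, 0.2]
width: 42.4
```

```bash
python3 -c "
from h import *
import cv2
tool()
for n in ['scene']: cv2.imwrite('pics/%s4.png'%n,cv2.resize(vision.read_camera(n)[90:290,240:440,::-1],None,fx=3,fy=3))
"
```

```text
pos [462.7 123.4 165.2] q [ 0.673  0.112 -0.529 -0.    -0.93  -2.075] F [0.12 0.36 0.19] t 5.9333 w 42.40852299539073 yaw(tool x) -170.3340174565456
```

View pics/scene4.png

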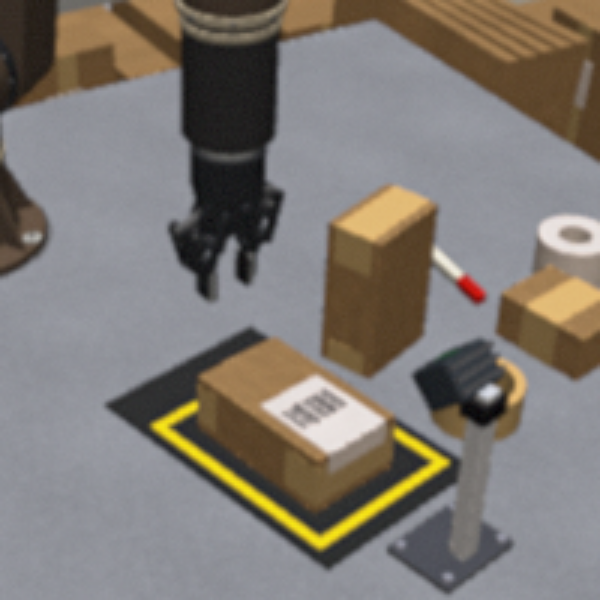

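```bash
python3 -c "
from h import *
tool((463,123,250),(500,-324,250),(450,-324,250))"
```

```text
pos [462.7 123.4 165.3] q [ 0.673  0.112 -0.529 -0.    -0.93  -2.075] F [0.16 0.61 0.27] t 5.9833 w 42.73182602823464 yaw(tool x) -170.33086511444083
(463, 123, 250) [-0.0002 -0.0004 -0.0847]
(500, -324, 250) [ 0.0384 -0.4473 -0.0847]
(450, -324, 250) [ 0.0877 -0.4389 -0.0847]
```

Call:
{"name": "play_rows", "arguments": {"deltas": [[[0, 0, 0, -0.02, 0], [0, 0, 0, -0.05, 0], [1, 0, 0, -0.075, 0], [1, 0.001, -0.02, -0.085, 0], [1, 0.003, -0.05, -0.085, 0], [1, 0.005, -0.085, -0.085, 0], [1, 0.007, -0.12, -0.085, 0], [1, 0.009, -0.155, -0.085, 0], [1, 0.012, -0.19, -0.085, 0], [1, 0.014, -0.225, -0.085, 0], [1, 0.016, -0.26, -0.085, 0], [1, 0.018, -0.295, -0.085, 0], [1, 0.02, -0.33, -0.085, 0], [1, 0.022, -0.365, -0.085, 0], [1, 0.024, -0.4, -0.085, 0], [1, 0.026, -0.43, -0.085, 0], [1, 0.0275, -0.449, -0.085, 0], [1, 0.0275, -0.449, -0.085, 0], [1, 0.0275, -0.449, -0.085, 0]]]}}

```text
clock: 7.57
ee_pos: [510.7, -324.7, 249.6]
tcp_rot: [-0.083, 0.997, 0.0, -0.001]
ft_force: [-1.0, 0.4, -0.3]
width: 0.2
```

```bash
python3 -c "
from h import *
import cv2
tool((511,-324,100))
p=vision.camera_params('wrist'); print('pred',proj(p,(511,-324.1,73)))
for n in ['wrist','top','scene']: cv2.imwrite('pics/%s5.png'%n,vision.read_camera(n)[:,:,::-1])
"
```

```text
pos [ 510.7 -324.7  249.6] q [-0.244  0.246 -0.149 -0.    -1.177 -1.16 ] F [-1.05  0.36 -0.33] t 7.5667 w 0.17742482739739407 yaw(tool x) -170.44951322168544
(511, -324, 100) [-0.0005  0.0005  0.1496]
pred [320.1610753  184.43446509]
```

View pics/wrist5.png

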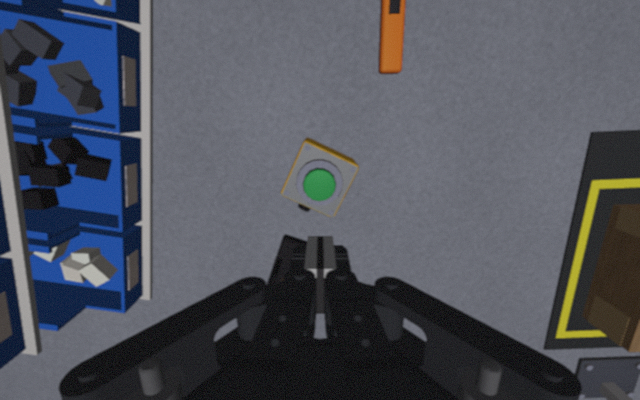

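View pics/top5.png

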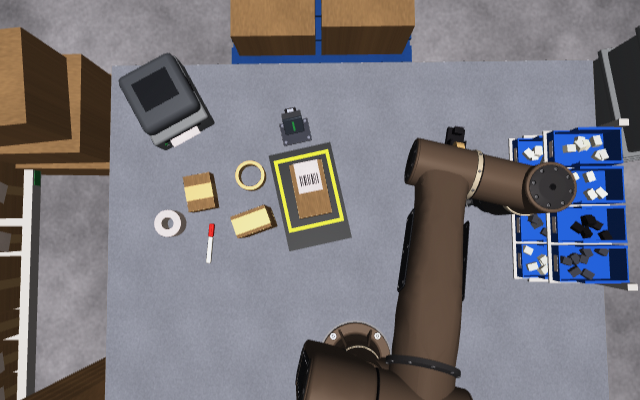

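Call:
{"name": "play_rows", "arguments": {"deltas": [[[1, 0, 0, 0.015, 0], [1, 0, 0, 0.045, 0], [1, 0, 0, 0.075, 0], [1, 0, 0, 0.105, 0], [1, 0, 0, 0.13, 0], [1, 0, 0, 0.145, 0], [1, 0, 0, 0.15, 0], [1, 0, 0, 0.153, 0], [1, 0, 0, 0.156, 0], [1, 0, 0, 0.159, 0], [1, 0, 0, 0.161, 0], [1, 0, 0, 0.163, 0], [1, 0, 0, 0.164, 0], [1, 0, 0, 0.164, 0], [1, 0, 0, 0.164, 0]]]}}

```text
clock: 8.97
ee_pos: [512.2, -323.8, 89.8]
tcp_rot: [-0.085, 0.996, -0.001, 0.002]
ft_force: [-5.2, 8.3, 22.7]
width: 0.3
```

```bash
python3 -c "
from h import *
import cv2
tool()
cv2.imwrite('pics/s6.png',cv2.resize(vision.read_camera('scene')[220:320,130:250,::-1],None,fx=5,fy=5))
"
```

```text
pos [ 512.2 -323.8   89.8] q [-2.41e-01  3.91e-01 -3.43e-01  1.00e-03 -8.33e-01 -1.16e+00] F [-5.22  8.31 22.72] t 8.9667 w 0.30522576458891637 yaw(tool x) -170.2692968089392
```

View pics/s6.png

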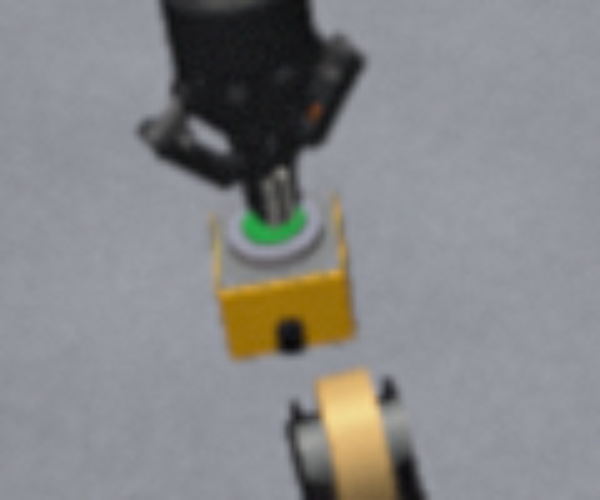

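Call:
{"name": "play_rows", "arguments": {"deltas": [[[1, 0, 0, -0.003, 0], [1, 0, 0, -0.003, 0], [1, 0, 0, -0.003, 0]]]}}

```text
clock: 9.27
ee_pos: [512.2, -323.9, 90.8]
tcp_rot: [-0.084, 0.996, -0.001, 0.001]
ft_force: [0.9, 2.3, 4.0]
width: 0.3
```

Call:
{"name": "play_rows", "arguments": {"deltas": [[[1, 0, 0, -0.003, 0], [1, 0, 0, -0.003, 0], [1, 0, 0, -0.003, 0]]]}}

```text
clock: 9.52
ee_pos: [512.0, -324.1, 92.8]
tcp_rot: [-0.084, 0.996, -0.0, 0.001]
ft_force: [2.1, 0.4, 2.8]
width: 0.3
```

Call:
{"name": "play_rows", "arguments": {"deltas": [[[1, 0, 0, -0.002, 0], [1, 0, 0, -0.002, 0], [1, 0, 0, -0.002, 0]]]}}

```text
clock: 9.77
ee_pos: [511.2, -324.0, 94.3]
tcp_rot: [-0.084, 0.996, -0.0, 0.0]
ft_force: [1.2, 0.5, 2.6]
width: -0.1
```

Call:
{"name": "play_rows", "arguments": {"deltas": [[[1, 0, 0, -0.002, 0], [1, 0, 0, -0.002, 0], [1, 0, 0, -0.002, 0]]]}}

```text
clock: 10.02
ee_pos: [510.6, -323.7, 96.0]
tcp_rot: [-0.084, 0.996, 0.0, -0.001]
ft_force: [0.0, -0.2, 1.7]
width: -0.1
```

The force profile (22.7 N at the stop, about 4 N easing to 1.7 N over 6 mm) shows that the button was fully down. I'll retract it and check.

Call:
{"name": "play_rows", "arguments": {"deltas": [[[1, 0, 0, -0.01, 0], [1, 0, 0, -0.03, 0], [1, 0, 0, -0.06, 0], [1, 0, 0, -0.09, 0], [1, 0, 0, -0.12, 0], [1, 0, 0, -0.14, 0], [1, 0, 0, -0.15, 0], [1, 0, 0, -0.15, 0]]]}}

```text
clock: 10.68
ee_pos: [511.8, -324.1, 249.2]
tcp_rot: [-0.084, 0.996, -0.001, 0.002]
ft_force: [-0.6, -0.5, 0.2]
width: 0.4
```

```bash
python3 -c "
from h import *
import cv2
tool()
cv2.imwrite('pics/s7.png',vision.read_camera('scene')[:,:,::-1])
cv2.imwrite('pics/t7.png',cv2.resize(vision.read_camera('top')[135:255,220:370,::-1],None,fx=5,fy=5,interpolation=cv2.INTER_CUBIC))
"
```

```text
pos [ 511.8 -324.1  249.2] q [-0.242  0.244 -0.152  0.    -1.17  -1.16 ] F [-0.56 -0.47  0.19] t 10.6833 w 0.4390057862540437 yaw(tool x) -170.32234185675622
```

View pics/s7.png

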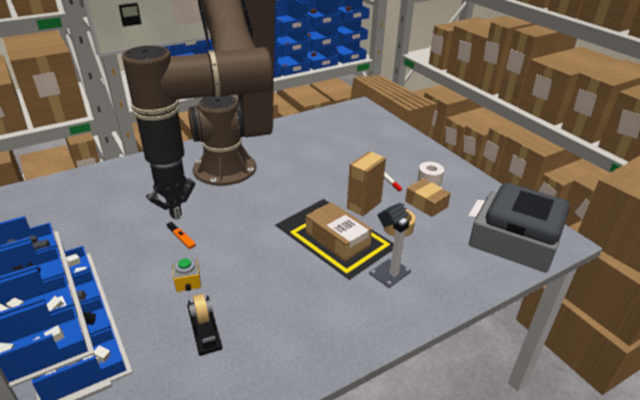

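View pics/t7.png

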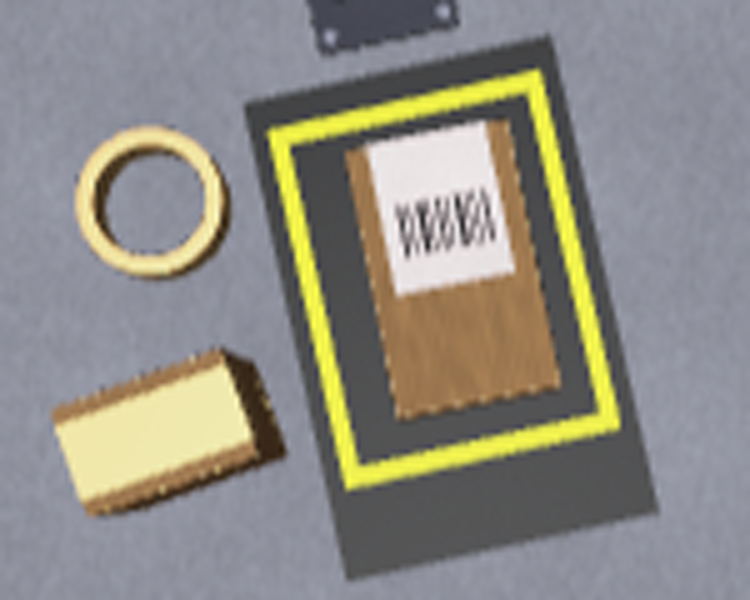

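The carton lies flat with its label up, well inside the frame (top-crop corners (345,148), (510,120), (560,385) and (397,415)). The button is up again and the bystanders haven't moved.

```bash
python3 -c "
from cell import finish_job
print(finish_job())"
```

```text
the job is handed in; nothing more can be done
None
```

I tipped the carton with the half-open fingers, about 150 mm up, and it fell flat without visibly sliding. I then pressed the green button fully down with the closed fingers and let it go. The job was handed in at about 10.8 s on the robot clock.

- **Carton:** the last pictures show it label up and wholly inside the yellow tape.
- **Bystanders:** I compared them by eye, and none appears to have moved.
- **Button:** at the stop I read 22.7 N, against the 5 N spring. On release the force eased from about 4 N to 1.7 N over roughly 6 mm, which fits the full travel, and the button is up again.
- **Robot:** it stands clear of everything at z = 249 mm.
- **One disagreement:** the button stopped about 4 mm higher than I had computed from its nominal height and the fingertip length. I took the button as fully down on the strength of the force readings.

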